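# Hold a washed bearing ball in its drying dish to the air nozzle

## Robot

A 6-joint arm with a two-finger parallel gripper is mounted at the origin on the work surface; the furniture and walls round the work are solid. World frame = base frame: x ahead of the robot, y to its left, z up, the work surface at z = 0. Lengths are in mm, angles in rad, forces in N, time in s.
With the tool pointing down it reaches from about 300 to 875 mm from the base axis. Payload 6.4 kg.
Tool frame: the origin (TCP) lies between the finger pads; the fingertips stand 14 mm ahead of it and the grasp point (between the pads) lies 5 mm behind it; z points along the fingers, y is the line along which they close (so a half turn about z gives the same grasp; the last joint's range is limited). The gripper opens to 88 mm and grips with 3 to 60 N. Pads are 18 mm wide; open, the fingers measure 123 mm over their backs; the gripper's body (75 mm by 187 mm) begins 45 mm behind the grasp point.
Start: joints at [-1.353, 0.181, 1.607, -0, 1.354, -0.206], TCP at [236.473, -524.139, 220.714] pointing down, gripper open.
Joint ranges: [-2.99, 2.99], [-0.89, 2.07], [0.3, 2.58], [-1.14, 4.28], [0, 2.63], [-3.12, 3.12]. Speed limits (rad/s): [2.57, 2.57, 3.01, 3.14, 3.14, 3.14].

## Interface

Orientations are given as [roll, pitch, yaw] about the fixed x, y, z axes, in that order (R = Rz(yaw) Ry(pitch) Rx(roll)).
In Python, from station import telemetry, cams, arm gives the robot as it stands. The module is installed in compiled form; this text tells all that it offers.
- The arm moves only by the tool step_arm, never from a script. Its argument "commands" is a list of rows, each an object of numbers: "x", "y", "z": the shift along the tool's x, y, z in units of 50 mm (1.0 is 50 mm); "spin": the turn about the tool's z in units of 6 degrees (1.0 is 6 degrees); "claw": the finger opening in mm, from 0 to 88.1. A call has 1 to 12 rows; each row shifts and turns the commanded pose from where the row before left it, along the tool's axes as they then stand; what a row does not reach is not made up. A row lasts 1/10 s, in which the tool goes at most 50 mm and 8.59 degrees, less where a joint would pass 70% of its speed; a pose out of reach is approached as far as the arm can. A call is refused whole if a number of a shift passes 1 or a number of a turn 1, either way. A call with a gripper value outside its range is refused whole. The fingers move at their own pace and stop on an object; the grip force is fixed at half the most. Time passes only in rows, so rows that do not move let the fingers close. It gives the time, the measured TCP pose, the force, the opening and the grip force at its end, in the units of the state.
- telemetry.sense(): the state, without advancing time (a new reading comes with each control period).
- cams.get_image(name): name is "side" or "top" or "wrist"; returns (picture, depth): 480x640x3 uint8, red, green, blue; 480x640 float32, mm along the optical axis (not along the pixel's ray), 0 where there is no reading.
- cams.camera_model(name): a dict with "mtx" (3x3 intrinsics, pixels), "position" and "orientation" of the camera in the world. Camera axes: x right, y down, z forward; pixel columns grow to the right and rows downward; lengths in mm; the calibration is good to about 2 mm. A picture is of the moment at which its call begins: read the wrist's pose just before it. camera_model takes no time and is no camera call; for the wrist camera it gives the pose at the moment of the call.
- arm.finish_job(): hands the job in; it is judged then, once.
Trained networks look in the newest picture that a camera, given by its name, has taken for a name from the list of things; names that differ only in an ending like _2 or _b are one class to them, and where a whole thing is asked for, a point or a joint stands for the part that bears it (a point fixed in the world has none). Each returns a list of dicts, best first, with "confidence" (0 to 1); they miss things now and then, are a little off and sometimes report something else, mostly with a low value. They report only what shows in the picture. A call takes as long as a camera call.
- cams.spot_in(camera, target): "xyz" ([x, y, z] in mm, in world coordinates, good to about 4 mm: the middle of the surface that is visible of it).
- cams.place_of(camera, target): "xyz" ([x, y, z] in mm, in world coordinates, good to about 4 mm: a listed point, or the origin of a listed thing).
The state is a dict: "time": time; "joints": joint angles; "joint_vel": joint speeds; "joint_torque": joint torques, N m; "eef_pos": TCP position; "ee_rot": TCP orientation; "contact_force": force on the tool from outside, world axes, zero at the start; "moment": the same for the moment, N m; "gripper_width": finger opening in mm; "gripper_force": force on a finger pad.
Only numpy, scipy, OpenCV 4.12 (cv2) and the standard library are available. Lean on these libraries where they do the work, as an engineer would, in place of code of your own. Each camera call takes 0.05 s, during which the arm holds its last target. There are 200 camera calls.

## Task

A washed bearing ball is to be blown dry at the air station. First turn the valve handle to half open, midway between its shut and fully open stops; then lift the dish by its wooden grip, keep it level so that the ball stays in the middle and never rolls to the rim, and give the dish the quarter turn that brings the gap in its rim round to face the nozzle. Finish while still holding the dish level in the air, with the gap straight in front of the nozzle, at its height and about 4 cm from its tip, the ball at rest in the middle; leave the valve half open and the other things alone.

Things in the scene. Friction and masses are not known exactly. Their poses are not given: they have to be found in the camera images.
- air_station: Fixed air station: green base plate 100 x 110 mm (x, y), a column and on it a brass ball valve with an 84 mm dial disc (top 111 mm up, raised marks to 113 mm). A steel air line runs along its y axis at 94 mm height from the inlet end at y = -98 mm to the tapered nozzle's tip at y = +98 mm. Origin: centre of the underside, on the table, below the valve handle's upright axis.
- valve_handle (a joint): Valve angle in rad about the upright axis, counter-clockwise seen from above: 0 = shut (handle across the air line, pointer to the station's -x), 0.785 = half open (pointer at the middle of three raised dial marks, towards -x -y), 1.571 = fully open (along the line, pointer to -y). Stops at both ends. Stays where left; friction about 0.06 N m. Starts between 0 and 0.4.
- valve_grip (a point): Middle of the valve handle, on its axis, 140 mm above the table. The handle is a black upright bar 62 mm long, 14 mm thick, 26 mm high (from 16 mm below this point, which is 13 mm over the dial disc, to 10 mm above it). The point turns with the handle; its x axis runs along the bar and its -x end carries the small pointer.
- nozzle_tip (a point): Centre of the nozzle's mouth, 94 mm above the table. +y points out of the nozzle (the way the air blows), z is up. It does not turn with the valve handle. The mouth is 11 mm wide, the line behind it up to 31 mm.
- dish: Loose round aluminium dish, 110 mm across, rim top 29 mm up, 0.24 kg; floor hollowed as a 9 degree cone, lowest (8 mm up) in the middle. A 44 mm gap in the rim is at its +x. A steel bail rises from the rim at y = +-56 mm to a wooden grip over the middle. Origin: centre of its underside. It starts on the table, gap away from the robot, roughly a quarter turn from facing the nozzle.
- dish_grip (a point): Centre of the dish's wooden grip, 95 mm above the dish's underside, straight above its middle: a block 16 mm thick (dish x), 62 mm long (dish y), 26 mm high. Grip it from above across its 16 mm. Axes as the dish's.
- dish_gap (a point): Middle of the gap in the dish's rim, 52 mm from the dish's centre along its +x, 21 mm above its underside. Axes as the dish's.
- dish_mid (a point): Where the ball's centre is when it rests in the middle of the dish: 20 mm above the dish's underside on its axis. Axes as the dish's.
- ball_center (a point): Centre of the loose steel bearing ball, 24 mm in diameter, 57 g, lying in the middle of the dish at the start.
- wax_tin: Bystander: round wax tin, 66 mm in diameter, 24 mm high, loose on the table near the work. Origin: centre of its underside.
- star_knob: Bystander: black star knob, 50 mm across, 27 mm high, loose on the table to the left. Origin: centre of its underside.
- tape_roll: Bystander: roll of masking tape, 109 mm in diameter, 19 mm high, loose on the table to the left. Origin: centre of its underside.

How it is judged (in metres and radians):
On the way, in this order (a step that is already met when the one before it is completed fails the run):
1. the valve handle stands half open (within 7 degrees), the dish still standing on the table (value of joint valve_handle between 0.663 and 0.907 rad and velocity of joint valve_handle between -0.05 and 0.05 rad/s and height (world z) of dish below 0.008 m), for 0.3 s.
2. the dish is lifted at least 30 mm, held by the fingers, with the ball in its middle (height (world z) of dish above 0.03 m and contact force between the fingers and dish above 1 N and distance between ball_center and dish_mid below 0.02 m), for 0.2 s.
At the end, for the whole second after the job is handed in: Valve at 45 degrees within 7. Dish held up by the fingers alone, level within 6 degrees; gap facing the nozzle within 10 degrees, its middle 20 to 60 mm before the tip, within 15 mm sideways and 20 mm in height; ball at rest within 12 mm of the dish's middle (value of joint valve_handle between 0.663 and 0.907 rad and contact force between the fingers and dish above 1 N and contact force between air_station and dish below 0.2 N and height (world z) of dish above 0.045 m and angle between dish's own z axis and vertical below 0.105 rad and angle between the x axis of dish and the y axis of nozzle_tip, either way round below 0.175 rad and y of dish_gap in the frame of nozzle_tip between 0.02 and 0.06 m and y of dish in the frame of nozzle_tip above 0.07 m and x of dish_gap in the frame of nozzle_tip between -0.015 and 0.015 m and z of dish_gap in the frame of nozzle_tip between -0.02 and 0.02 m and distance between ball_center and dish_mid below 0.012 m and linear speed of ball below 0.04 m/s and linear speed of dish below 0.02 m/s); the arm keeps its last pose, push and grip.
It fails at once if the ball rolls to the rim (more than 28 mm from the dish's middle) or leaves the dish (distance between ball_center and dish_mid above 0.028 m).
It fails at once if the dish is tilted more than 15 degrees (angle between dish's own z axis and vertical above 0.26 rad).
It fails at once if a loose bystander is moved more than 30 mm (distance of any of wax_tin, star_knob, tape_roll from where it was at the start of the episode above 0.03 m).
It also fails if it takes over 64 s, if anything falls off the work surface, if the arm or the gripper's body presses on something with over 40 N, if the wrist force passes 120 N, or if a joint passes its speed limit or range.

## Working session

There is one attempt and no reset: what is moved stays moved. The work goes in short steps, Python scripts to look and compute and a tool call to move; the robot and the scene stay as the last step left them, time stands still between calls to the robot, and variables do not carry over. Pictures are saved under pics/ and viewed, at most 10 in all, crops included, and the job is handed in when it is done.

Besides the shell and the picture viewer there is one more tool, called after ">>>" in YAML: its name, and indented under it one key for each argument. step_arm: Moves the arm, as the interface text tells. Its arguments: {"type":"object","properties":{"commands":{"type":"array"}},"required":["commands"]}

```bash
mkdir -p pics; cat > h.py <<'E'
from station import telemetry, cams, arm
import numpy as np, cv2
def world(cam,u,v,z=None,d=None):
    m=cams.camera_model(cam);return m
E
python3 - <<'E'
from h import *
s=telemetry.sense();print(s['time'],s['eef_pos'],s['ee_rot'],s['gripper_width'])
ims=[]
for c in("top","side"):
    p,d=cams.get_image(c);ims.append(p)
    np.save(f'pics/{c}_d.npy',d); cv2.imwrite(f'pics/{c}0.png',p[:,:,::-1])
    m=cams.camera_model(c);print(c,m)
    for t in("air_station","valve_grip","nozzle_tip","dish","dish_grip","dish_gap","ball_center","wax_tin","star_knob","tape_roll"):
        r=cams.place_of(c,t);print(t,[(np.round(x['xyz']).tolist(),round(x['confidence'],2)) for x in r[:2]])
E
```

```text
0.0 [ 236.33673349 -523.56825373  219.83060127] [-3.13989758e+00 -3.65440532e-04  4.23731673e-01] 87.85542624253623
top {'mtx': array([[600.81347319,   0.        , 310.76878694],
       [  0.        , 600.81347319, 232.91404671],
       [  0.        ,   0.        ,   1.        ]]), 'position': array([ 239.76727973,   37.88958851, 1352.42064447]), 'orientation': array([-2.98097711,  0.01515225, -1.59108451])}
air_station [([392.0, -55.0, 5.0], 0.59)]
valve_grip [([480.0, 99.0, -3.0], 0.54), ([501.0, -257.0, 136.0], 0.53)]
nozzle_tip [([522.0, -157.0, 94.0], 0.7), ([392.0, -56.0, 4.0], 0.62)]
dish [([482.0, 96.0, 1.0], 0.68), ([359.0, 279.0, 2.0], 0.47)]
dish_grip [([483.0, 101.0, 94.0], 0.95)]
dish_gap [([534.0, 108.0, 21.0], 0.72), ([358.0, 281.0, 4.0], 0.55)]
ball_center [([483.0, 98.0, 21.0], 0.51)]
wax_tin [([392.0, -57.0, 2.0], 0.77), ([480.0, 98.0, -4.0], 0.43)]
star_knob []
tape_roll [([537.0, 294.0, 0.0], 0.87)]
side {'mtx': array([[531.27241168,   0.        , 315.50178688],
       [  0.        , 531.27241168, 238.84849956],
       [  0.        ,   0.        ,   1.        ]]), 'position': array([ 60.23442616, 786.75702477, 612.98030526]), 'orientation': array([-2.10029067, -0.00318345, -2.65450969])}
air_station []
valve_grip [([505.0, -257.0, 138.0], 0.54)]
nozzle_tip [([522.0, -155.0, 96.0], 0.73)]
dish [([480.0, 102.0, 2.0], 0.78)]
dish_grip [([481.0, 103.0, 99.0], 0.83)]
dish_gap [([529.0, 103.0, 21.0], 0.58)]
ball_center [([480.0, 98.0, 22.0], 0.41)]
wax_tin [([392.0, -57.0, -3.0], 0.51)]
star_knob [([354.0, 282.0, 4.0], 0.96), ([521.0, -158.0, 97.0], 0.39)]
tape_roll [([540.0, 294.0, -2.0], 0.76), ([504.0, -255.0, 139.0], 0.59)]
```

View pics/top0.png

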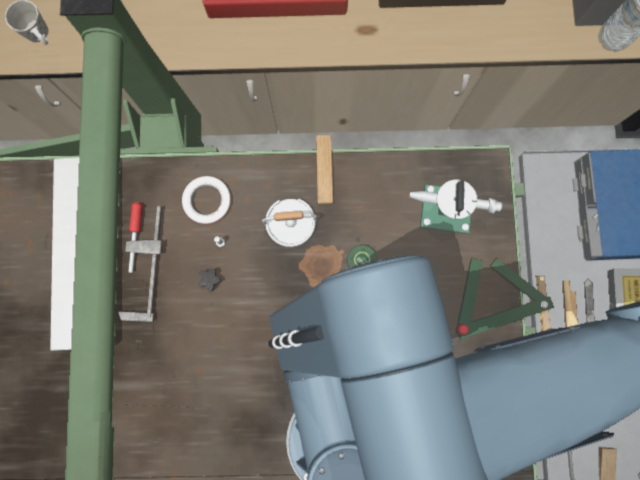

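View pics/side0.png

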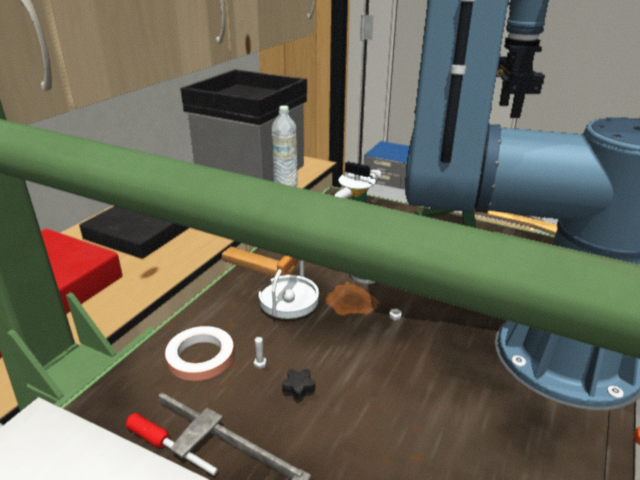

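The top view shows the valve at (459,197) with its nozzle pointing left, tip at (411,196). The dish is at (290,222), with its wooden grip running left–right in the image. The wax tin is at (360,258). The side view agrees: dish at (289,297), valve at (357,180). I'll move above the valve to look closer.

>>> step_arm:
  commands:
    - {"x":0.4,"y":-0.15,"z":-0.1}
    - {"x":0.7,"y":-0.27,"z":-0.1}
    - {"x":0.7,"y":-0.27,"z":-0.1,"spin":0.5}
    - {"x":0.7,"y":-0.27,"z":-0.1}
    - {"x":0.7,"y":-0.27,"z":-0.1}
    - {"x":0.7,"y":-0.27,"z":-0.1}
    - {"x":0.7,"y":-0.27}
    - {"x":0.7,"y":-0.27}
    - {"x":0.7,"y":-0.27}
    - {"x":0.4,"y":-0.15}
    - {}
    - {}

```text
invalid input
```

```bash
cat > h.py <<'E'
from station import telemetry, cams, arm
import numpy as np, cv2
from scipy.spatial.transform import Rotation as R
def cloud(cam,d,m):
    v,u=np.mgrid[0:480,0:640];K=m['mtx']
    c=np.stack([(u-K[0,2])/K[0,0]*d,(v-K[1,2])/K[1,1]*d,d],-1)
    w=c@R.from_euler('xyz',m['orientation']).as_matrix().T+m['position']
    w[d<=0]=np.nan
    return w
def st():
    s=telemetry.sense();print('t',round(s['time'],2),'p',np.round(s['eef_pos'],1),'rot',np.round(s['ee_rot'],4),'w',round(s['gripper_width'],1),'gf',round(s['gripper_force'],1),'F',np.round(s['contact_force'],1));return s
def tool(s,dw):
    "world shift -> tool shift in 50 mm units"
    return np.round(R.from_euler('xyz',s['ee_rot']).as_matrix().T@np.asarray(dw)/50,3)
def see(name,cams_t):
    for t in cams_t:
        print(t,[(np.round(x['xyz'],1).tolist(),round(x['confidence'],2)) for x in cams.place_of(name,t)[:2]])
E
python3 - <<'E'
from h import *
s=st();m=cams.camera_model('wrist');p,d=cams.get_image('wrist')
print(m['position'],m['orientation'])
see('wrist',["air_station","valve_grip","nozzle_tip"])
cv2.imwrite('pics/w1.png',p[:,:,::-1]);np.savez('pics/w1.npz',d=d,**m)
W=cloud('wrist',d,m)
sel=W[(abs(W[...,2]-150)<6)&(np.hypot(W[...,0]-503,W[...,1]+257)<60)];print(len(sel))
if len(sel)>20:
    c,_,a=cv2.minAreaRect(sel[:,:2].astype(np.float32));print('bar',c,_,a,sel[:,2].mean())
mt=cams.camera_model('top');d=np.load('pics/top_d.npy');w=cloud('top',d,mt)
for u,v in((100,240),(325,150),(325,195),(290,216),(278,217),(302,215),(460,200),(415,196),(320,262)):print((u,v),np.round(w[v,u]))
E
```

```text
t 1.1 p [ 236.5 -524.1  220.7] rot [-3.1415  0.      0.4238] w 88.4 gf 0.0 F [ 0.5  0.2 -1. ]
[ 309.62709576 -491.18908105  385.29610815] [ 2.82663035e+00 -8.11398140e-05 -1.14763110e+00]
air_station []
valve_grip []
nozzle_tip []
0
(100, 240) [390. 388. 403.]
(325, 150) [649.  17.  16.]
(325, 195) [543.  20.  16.]
(290, 216) [479.  96. 109.]
(278, 217) [478. 121. 103.]
(302, 215) [481.  70. 104.]
(460, 200) [ 496. -253.  149.]
(415, 196) [ 517. -170.  101.]
(320, 262) [392.  34.   0.]
```

View pics/w1.png

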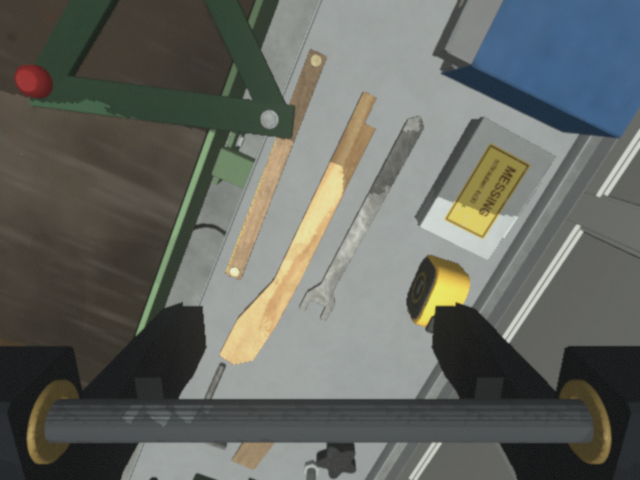

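The wrist picture shows only the bench edge and tools, not the work. The move was refused, so I'll give complete rows, after checking the green bracket's height.

```bash
python3 - <<'E'
from h import *
w=cloud('top',np.load('pics/top_d.npy'),cams.camera_model('top'))
for a,b in(((260,335),(462,552)),((170,340),(430,520)),((180,300),(505,640))):
    q=w[a[0]:a[1],b[0]:b[1]].reshape(-1,3);q=q[np.isfinite(q[:,2])];print(np.percentile(q[:,2],[5,50,90,99,100]))
q=w.reshape(-1,3);q=q[(q[:,0]>430)&(q[:,0]<620)&(q[:,1]>-560)&(q[:,1]<-220)&(q[:,2]>120)];print(len(q),q.min(0),q.max(0))
E
```

```text
[-53.88321294   0.84414028  13.37030585 643.42899673 689.07756147]
[ -5.58520189   1.14961881 111.37465437 787.0890019  794.81576028]
[-53.69231774 -36.46268108  38.52787091  42.99196149  47.83221318]
274 [ 469.80522842 -275.61273337  120.08095473] [ 540.00278209 -245.14739862  157.77194185]
```

>>> step_arm:
  commands:
    - {"x":0.1,"y":-0.1,"z":-0.8,"spin":0,"claw":88}

```text
time: 1.4
eef_pos: [237.8, -514.6, 255.3]
ee_rot: [-3.131, -0.002, 0.423]
contact_force: [0.3, -0.4, 0.0]
gripper_width: 88.1
gripper_force: 0.0
```

>>> step_arm:
  commands:
    - {"x":0.4,"y":-0.15,"z":0,"spin":0.5,"claw":88}
    - {"x":0.75,"y":-0.27,"z":0,"spin":0,"claw":88}
    - {"x":0.75,"y":-0.27,"z":0,"spin":0,"claw":88}
    - {"x":0.75,"y":-0.27,"z":0,"spin":0,"claw":88}
    - {"x":0.75,"y":-0.27,"z":0,"spin":0,"claw":88}
    - {"x":0.75,"y":-0.27,"z":0,"spin":0,"claw":88}
    - {"x":0.75,"y":-0.27,"z":0,"spin":0,"claw":88}
    - {"x":0.75,"y":-0.27,"z":0,"spin":0,"claw":88}
    - {"x":0.75,"y":-0.27,"z":0,"spin":0,"claw":88}
    - {"x":0.3,"y":-0.1,"z":0,"spin":0,"claw":88}
    - {"x":0,"y":0,"z":0,"spin":0,"claw":88}
    - {"x":0,"y":0,"z":0,"spin":0,"claw":88}

```text
time: 2.6
eef_pos: [506.0, -283.4, 260.5]
ee_rot: [-3.142, 0.001, 0.372]
contact_force: [0.5, -1.2, -0.1]
gripper_width: 88.2
gripper_force: 0.0
```

```bash
cat > v.py <<'E'
from h import *
import sys
s=st();m=cams.camera_model('wrist');p,d=cams.get_image('wrist')
see('wrist',["air_station","valve_grip","nozzle_tip"])
cv2.imwrite(f'pics/{sys.argv[1]}.png',p[:,:,::-1])
W=cloud('wrist',d,m)
k=(abs(W[...,2]-150)<6)&(np.hypot(W[...,0]-503,W[...,1]+257)<50)
print(k.sum())
if k.sum()>20:
    print('bar',cv2.minAreaRect(W[k][:,:2].astype(np.float32)),W[k][:,2].mean())
k=(abs(W[...,2]-111)<4)&(np.hypot(W[...,0]-503,W[...,1]+257)<60)
if k.sum()>20: print('dial circle',cv2.minEnclosingCircle(W[k][:,:2].astype(np.float32)),W[k].mean(0))
E
python3 v.py w2
```

```text
t 2.6 p [ 506.  -283.4  260.5] rot [-3.1415e+00  9.0000e-04  3.7170e-01] w 88.2 gf 0.0 F [ 0.5 -1.2 -0.1]
air_station [([505.5, -257.9, -1.9], 0.58)]
valve_grip [([504.7, -257.7, 137.3], 0.56)]
nozzle_tip [([517.4, -160.8, 87.1], 0.84)]
1816
bar ((504.67230224609375, -256.6934814453125), (14.026244163513184, 61.78315734863281), 85.53378295898438) 149.84461823801522
dial circle ((505.5185241699219, -247.8270721435547), 50.48767852783203) [ 507.6482649  -255.77619213  111.62155196]
```

View pics/w2.png

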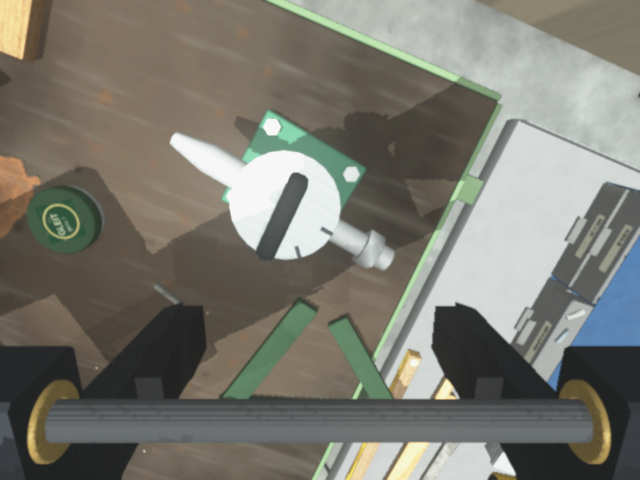

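The wrist view shows the valve dial at (285,204). The bar's lower end is at (268,250), the dial marks are at (298,252) and (327,232), and the nozzle tip is at (175,140). Next I measure the air line's direction.

```bash
python3 - <<'E'
from h import *
s=st();m=cams.camera_model('wrist');p,d=cams.get_image('wrist');W=cloud('wrist',d,m)
c=np.array([504.7,-256.9])
q=W[...,:2]-c;r=np.hypot(q[...,0],q[...,1])
k=(W[...,2]>85)&(W[...,2]<115)&(r>45)&(r<105)
Q=q[k];Z=W[k][:,2]
top=Q[:,1]>0
for a in(top,~top):
    x=Q[a];print(a.sum(),x.mean(0),'far',x[np.argmax(np.hypot(*x.T))])
x=np.vstack([Q[top]-0,]);
# centreline per slice by rough axis
for yaw0 in(-0.16,):
    u=np.array([-np.sin(yaw0),np.cos(yaw0)]);n=np.array([u[1],-u[0]])
    al=Q@u;of=Q@n
    L=[];
    for b in range(-100,101,5):
        h=(al>=b)&(al<b+5)
        if h.sum()>8:L.append((b+2.5,(of[h].max()+of[h].min())/2,of[h].max()-of[h].min(),Z[h].max()))
    L=np.array(L);print(np.round(L,1).tolist());f=np.polyfit(L[:,0],L[:,1],1);print(f,'yaw',yaw0-np.arctan(f[0]))
    print(al.min(),al.max())
# green base edges
hsv=cv2.cvtColor(p,cv2.COLOR_RGB2HSV);g=(hsv[...,0]>65)&(hsv[...,0]<90)&(hsv[...,1]>110)&(r<100)&(W[...,2]<20)&(W[...,2]>2)
if g.sum()>50:print('base',cv2.minAreaRect(W[g][:,:2].astype(np.float32)),W[g][:,2].mean())
# marks: dark pixels on the dial at z~113
gr=p.max(2);mk=(gr<110)&(r>26)&(r<43)&(abs(W[...,2]-112)<6);n_,l,_,cc=cv2.connectedComponentsWithStats(mk.astype(np.uint8))
for i in range(1,n_):
    z=W[l==i]
    if len(z)>8:
        v=z[:,:2].mean(0)-c;print('mark',len(z),np.hypot(*v),np.degrees(np.arctan2(v[1],v[0])))
print('tool shift to bar',tool(s,[c[0]-s['eef_pos'][0],c[1]-s['eef_pos'][1],0]))
E
```

```text
t 2.8 p [ 505.7 -284.1  260.8] rot [3.1414e+00 2.0000e-04 3.6930e-01] w 88.1 gf 0.0 F [ 0.2 -0.3  0.1]
1863 [12.3712867  66.93486215] far [20.10476116 95.98339808]
1720 [ -9.61179481 -69.61523083] far [-23.06659275 -93.13109875]
[[-97.5, 0.0, 17.3, 105.2], [-92.5, -0.0, 18.9, 105.6], [-87.5, 0.5, 18.0, 105.9], [-82.5, -0.5, 30.7, 109.8], [-77.5, -0.2, 30.6, 109.6], [-72.5, -0.5, 31.4, 110.0], [-67.5, -0.4, 27.6, 109.4], [-62.5, 0.3, 18.5, 106.9], [-57.5, 0.1, 18.9, 105.7], [-52.5, 0.2, 18.7, 106.3], [-47.5, 0.4, 18.5, 105.6], [-42.5, 0.1, 18.1, 103.1], [42.5, -0.4, 24.0, 105.7], [47.5, 0.4, 22.4, 108.3], [52.5, 0.6, 22.1, 108.3], [57.5, 0.3, 22.5, 107.8], [62.5, 0.4, 22.3, 108.0], [67.5, 0.4, 22.0, 108.2], [72.5, 0.2, 21.0, 107.2], [77.5, 0.3, 18.9, 106.5], [82.5, 0.4, 17.0, 104.5], [87.5, 0.4, 14.9, 104.5], [92.5, 0.1, 13.1, 102.8], [97.5, 0.2, 10.2, 101.5]]
[0.00222169 0.13788736] yaw -0.1622216848916529
-95.61648980897144 98.05858215352625
tool shift to bar [ 0.178 -0.514 -0.   ]
```

>>> step_arm:
  commands:
    - {"x":0.18,"y":-0.51,"z":0,"spin":0,"claw":50}
    - {"x":0,"y":0,"z":0,"spin":0.85,"claw":50}
    - {"x":0,"y":0,"z":0,"spin":0.85,"claw":50}
    - {"x":0,"y":0,"z":0,"spin":0.85,"claw":50}
    - {"x":0,"y":0,"z":0.4,"spin":0.85,"claw":50}
    - {"x":0,"y":0,"z":0.4,"spin":0.86,"claw":50}
    - {"x":0,"y":0,"z":0.4,"spin":0,"claw":50}
    - {"x":0,"y":0,"z":0.4,"spin":0,"claw":50}
    - {"x":0,"y":0,"z":0.2,"spin":0,"claw":50}
    - {"x":0,"y":0,"z":0,"spin":0,"claw":50}
    - {"x":0,"y":0,"z":0,"spin":0,"claw":50}

```text
time: 3.95
eef_pos: [505.9, -256.4, 171.4]
ee_rot: [3.141, -0.001, -0.075]
contact_force: [0.4, 0.5, 0.5]
gripper_width: 50.3
gripper_force: 0.0
```

```bash
python3 - <<'E'
from h import *
s=st();print(tool(s,np.array([504.7,-256.9,138])-s['eef_pos']),np.degrees(s['ee_rot'][2]+0.078)/6)
m=cams.camera_model('wrist');p,d=cams.get_image('wrist');W=cloud('wrist',d,m)
k=(abs(W[...,2]-150)<5)&(np.hypot(W[...,0]-504.7,W[...,1]+256.9)<50)
print(k.sum(),cv2.minAreaRect(W[k][:,:2].astype(np.float32)))
E
```

```text
t 3.95 p [ 505.9 -256.4  171.4] rot [ 3.1411e+00 -7.0000e-04 -7.5100e-02] w 50.3 gf 0.0 F [0.4 0.5 0.5]
[-0.024  0.012  0.669] 0.027292029215638117
3389 ((504.7803649902344, -256.8341979980469), (13.924470901489258, 61.70499038696289), 85.06236267089844)
```

>>> step_arm:
  commands:
    - {"x":-0.02,"y":0.01,"z":0.33,"spin":0,"claw":50}
    - {"x":0,"y":0,"z":0.33,"spin":0,"claw":50}
    - {"x":0,"y":0,"z":0,"spin":0,"claw":50}
    - {"x":0,"y":0,"z":0,"spin":0,"claw":0}
    - {"x":0,"y":0,"z":0,"spin":0,"claw":0}
    - {"x":0,"y":0,"z":0,"spin":0,"claw":0}
    - {"x":0,"y":0,"z":0,"spin":0,"claw":0}
    - {"x":0,"y":0,"z":0,"spin":0,"claw":0}
    - {"x":0,"y":0,"z":0,"spin":0,"claw":0}

```text
time: 4.9
eef_pos: [504.8, -256.3, 137.9]
ee_rot: [3.141, -0.0, -0.075]
contact_force: [0.3, 0.2, -0.1]
gripper_width: 3.8
gripper_force: 0.0
```

>>> step_arm:
  commands:
    - {"x":0,"y":0,"z":0,"spin":-0.5,"claw":0}
    - {"x":0,"y":0,"z":0,"spin":-0.7,"claw":0}
    - {"x":0,"y":0,"z":0,"spin":-0.7,"claw":0}
    - {"x":0,"y":0,"z":0,"spin":-0.7,"claw":0}
    - {"x":0,"y":0,"z":0,"spin":-0.7,"claw":0}
    - {"x":0,"y":0,"z":0,"spin":-0.7,"claw":0}
    - {"x":0,"y":0,"z":0,"spin":-0.7,"claw":0}
    - {"x":0,"y":0,"z":0,"spin":-0.7,"claw":0}
    - {"x":0,"y":0,"z":0,"spin":-0.7,"claw":0}
    - {"x":0,"y":0,"z":0,"spin":-0.6,"claw":0}
    - {"x":0,"y":0,"z":0,"spin":0,"claw":0}
    - {"x":0,"y":0,"z":0,"spin":0,"claw":0}

```text
time: 6.1
eef_pos: [504.7, -256.2, 137.7]
ee_rot: [-3.142, 0.0, 0.625]
contact_force: [0.2, -0.1, 0.3]
gripper_width: 0.4
gripper_force: 0.0
```

The fingers closed with nothing between them, so I'll take a look.

```bash
python3 v.py w3; python3 - <<'E'
from h import *
p,d=cams.get_image('side');a=p[130:250,290:420];cv2.imwrite('pics/s3.png',cv2.resize(a,None,fx=5,fy=5)[:,:,::-1])
q=cv2.imread('pics/w3.png');s=cv2.resize(a,(480,443))[:,:,::-1];o=np.zeros((480,800,3),np.uint8);o[:360,:480]=cv2.resize(q,(480,360));o[:295,480:]=cv2.resize(s,(320,295));cv2.imwrite('pics/c3.png',o)
E
```

```text
t 6.1 p [ 504.7 -256.2  137.7] rot [-3.1415  0.      0.6253] w 0.4 gf 0.0 F [ 0.2 -0.1  0.3]
air_station [([503.9, -259.5, -2.9], 0.68)]
valve_grip [([506.6, -260.0, 137.5], 0.79), ([502.2, -258.0, -1.5], 0.68)]
nozzle_tip [([515.8, -157.3, 88.9], 0.6)]
2225
bar ((515.6460571289062, -257.1348876953125), (14.375155448913574, 39.95929718017578), 85.69647216796875) 149.3985151441597
dial circle ((505.06329345703125, -248.17327880859375), 50.69626998901367) [ 511.75944004 -248.31265089  111.61111436]
```

View pics/c3.png

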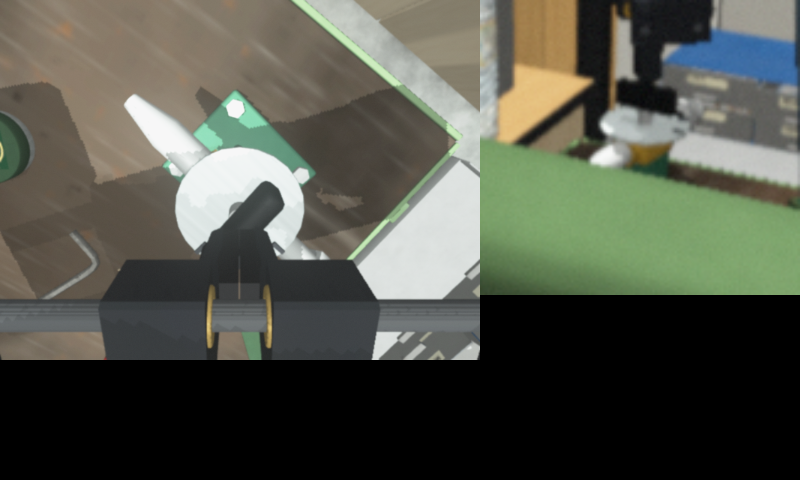

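The wrist view shows the fingers closed at about (240,240) beside or over the near half of the bar. The bar is still at its old angle, and in the side view the tips look to be above it. I'll measure the fingertip position from depth.

```bash
python3 - <<'E'
from h import *
s=st();m=cams.camera_model('wrist');p,d=cams.get_image('wrist');W=cloud('wrist',d,m)
print(m['position'],m['orientation'])
for v in range(270,350,8):
    print(v,[tuple(np.round(W[v,u]).tolist()) for u in (300,312,318,326,338)])
E
python3 -c "
import cv2;p=cv2.imread('pics/w3.png');cv2.imwrite('pics/c4.png',cv2.resize(p[200:400,220:480],(780,600)))"
```

```text
t 6.35 p [ 504.7 -256.3  137.7] rot [ 3.1416 -0.      0.6263] w 0.3 gf 0.0 F [ 0.3 -0.1 -0.1]
[ 569.69936271 -209.17135354  302.29368627] [ 2.82660816e+00 -1.41583103e-04 -9.45048658e-01]
270 [(504.0, -246.0, 112.0), (507.0, -250.0, 111.0), (510.0, -252.0, 114.0), (518.0, -251.0, 133.0), (525.0, -251.0, 146.0)]
278 [(500.0, -248.0, 111.0), (507.0, -251.0, 121.0), (512.0, -250.0, 132.0), (518.0, -250.0, 142.0), (523.0, -252.0, 150.0)]
286 [(497.0, -251.0, 111.0), (508.0, -250.0, 132.0), (513.0, -250.0, 141.0), (517.0, -251.0, 148.0), (520.0, -254.0, 150.0)]
294 [(493.0, -253.0, 111.0), (509.0, -250.0, 143.0), (512.0, -250.0, 148.0), (515.0, -252.0, 150.0), (518.0, -256.0, 150.0)]
302 [(500.0, -249.0, 136.0), (508.0, -251.0, 147.0), (510.0, -252.0, 149.0), (512.0, -254.0, 150.0), (515.0, -258.0, 150.0)]
310 [(507.0, -246.0, 160.0), (510.0, -249.0, 160.0), (508.0, -254.0, 151.0), (513.0, -253.0, 160.0), (516.0, -257.0, 160.0)]
318 [(508.0, -246.0, 166.0), (511.0, -249.0, 167.0), (505.0, -255.0, 152.0), (513.0, -253.0, 167.0), (516.0, -257.0, 167.0)]
326 [(508.0, -246.0, 172.0), (510.0, -249.0, 172.0), (502.0, -258.0, 151.0), (513.0, -253.0, 172.0), (516.0, -256.0, 172.0)]
334 [(508.0, -246.0, 178.0), (510.0, -249.0, 177.0), (499.0, -260.0, 150.0), (514.0, -253.0, 178.0), (515.0, -257.0, 177.0)]
342 [(508.0, -246.0, 183.0), (511.0, -249.0, 183.0), (478.0, -275.0, 114.0), (513.0, -253.0, 182.0), (515.0, -256.0, 182.0)]
```

View pics/c4.png

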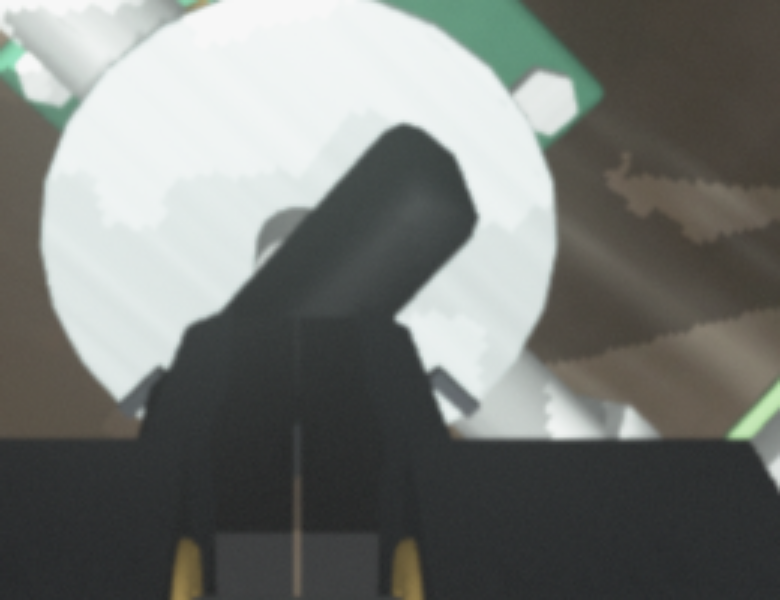

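The tips sit just above the bar: their lower front edge is at crop row 318, while the bar passes underneath. I'll check the tip height relative to the TCP with the gripper open as well.

>>> step_arm:
  commands:
    - {"x":0,"y":0,"z":0,"spin":0.5,"claw":50}
    - {"x":0,"y":0,"z":0,"spin":0.7,"claw":50}
    - {"x":0,"y":0,"z":0,"spin":0.7,"claw":50}
    - {"x":0,"y":0,"z":0,"spin":0.7,"claw":50}
    - {"x":0,"y":0,"z":0,"spin":0.7,"claw":50}
    - {"x":0,"y":0,"z":0,"spin":0.7,"claw":50}
    - {"x":0,"y":0,"z":0,"spin":0.7,"claw":50}
    - {"x":0,"y":0,"z":0,"spin":0.7,"claw":50}
    - {"x":0,"y":0,"z":0,"spin":0.7,"claw":50}
    - {"x":0,"y":0,"z":0,"spin":0.6,"claw":50}
    - {"x":0,"y":0,"z":0,"spin":0,"claw":50}

```text
time: 7.5
eef_pos: [504.7, -256.3, 137.7]
ee_rot: [3.142, -0.0, -0.075]
contact_force: [0.9, -0.1, -0.0]
gripper_width: 50.0
gripper_force: 0.0
```

```bash
python3 - <<'E'
from h import *
def tips(d,m,pos,rot,tag):
    W=cloud('',d,m);T=(W-pos)@R.from_euler('xyz',rot).as_matrix()
    print(tag)
    for v in range(290,345,6):
        row=T[v];k=(row[:,2]<12)&(abs(row[:,0])<25)&(row[:,2]>-60)&(abs(row[:,1])<60)
        if k.any():
            r=row[k];L=r[r[:,1]<0];Rr=r[r[:,1]>0]
            print(v,[(np.round(np.median(a,0)).tolist(),np.round(a[:,1].min()),np.round(a[:,1].max()),len(a)) for a in(L,Rr) if len(a)])
z=np.load('pics/w1.npz');tips(z['d'],{k:z[k] for k in('mtx','position','orientation')},np.array([236.5,-524.1,220.7]),[-3.1415,0,.4238],'open88')
s=st();m=cams.camera_model('wrist');p,d=cams.get_image('wrist')
tips(d,m,np.array(s['eef_pos']),s['ee_rot'],'50')
cv2.imwrite('pics/w5.png',p[:,:,::-1])
W=cloud('',d,m)
k=(abs(W[...,2]-150)<3)&(np.hypot(W[...,0]-504.7,W[...,1]+256.9)<40)
print(k.sum(),cv2.minAreaRect(W[k][:,:2].astype(np.float32)))
E
```

```text
open88
302 [([10.0, -52.0, -18.0], np.float64(-52.0), np.float64(-52.0), 2), ([10.0, 52.0, -18.0], np.float64(52.0), np.float64(52.0), 2)]
308 [([9.0, -51.0, -21.0], np.float64(-57.0), np.float64(-44.0), 39), ([9.0, 51.0, -21.0], np.float64(44.0), np.float64(56.0), 38)]
314 [([9.0, -50.0, -26.0], np.float64(-58.0), np.float64(-44.0), 47), ([9.0, 50.0, -26.0], np.float64(44.0), np.float64(57.0), 46)]
320 [([9.0, -49.0, -30.0], np.float64(-58.0), np.float64(-44.0), 51), ([9.0, 50.0, -30.0], np.float64(44.0), np.float64(58.0), 53)]
326 [([9.0, -50.0, -34.0], np.float64(-59.0), np.float64(-44.0), 60), ([9.0, 49.0, -35.0], np.float64(44.0), np.float64(58.0), 60)]
332 [([9.0, -49.0, -39.0], np.float64(-59.0), np.float64(-44.0), 64), ([9.0, 49.0, -39.0], np.float64(44.0), np.float64(59.0), 65)]
338 [([9.0, -49.0, -42.0], np.float64(-59.0), np.float64(-44.0), 72), ([9.0, 49.0, -42.0], np.float64(44.0), np.float64(59.0), 72)]
344 [([9.0, -48.0, -46.0], np.float64(-59.0), np.float64(-44.0), 78), ([8.0, 48.0, -46.0], np.float64(44.0), np.float64(59.0), 78)]
t 7.5 p [ 504.7 -256.3  137.7] rot [ 
[... 760 characters left out ...]
(-0.0), 64), ([9.0, 28.0, -30.0], np.float64(0.0), np.float64(39.0), 66)]
326 [([9.0, -28.0, -34.0], np.float64(-39.0), np.float64(-0.0), 68), ([9.0, 28.0, -34.0], np.float64(0.0), np.float64(39.0), 70)]
332 [([9.0, -28.0, -38.0], np.float64(-40.0), np.float64(-0.0), 72), ([9.0, 29.0, -38.0], np.float64(0.0), np.float64(40.0), 75)]
338 [([9.0, -28.0, -42.0], np.float64(-40.0), np.float64(-0.0), 78), ([8.0, 28.0, -42.0], np.float64(0.0), np.float64(40.0), 78)]
344 [([8.0, -28.0, -46.0], np.float64(-40.0), np.float64(-0.0), 82), ([8.0, 28.0, -45.0], np.float64(0.0), np.float64(40.0), 83)]
4514 ((504.8944091796875, -256.6593933105469), (13.898904800415039, 61.66550827026367), 85.50882720947266)
```

View pics/w5.png

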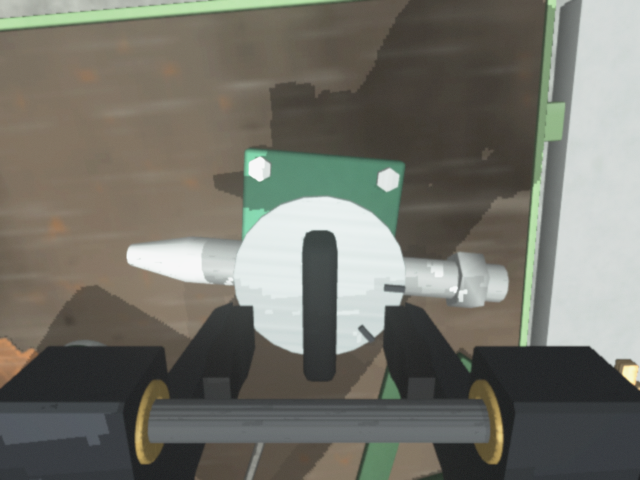

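The wrist view shows the bar centred between the fingers, at x≈320. The tips, though, sit 18 mm behind the reported TCP rather than 14 mm ahead, so real tool heights are about 32 mm above what is reported. I'll descend a further 32 mm, then close.

>>> step_arm:
  commands:
    - {"x":0,"y":0,"z":0.2,"spin":0,"claw":50}
    - {"x":0,"y":0,"z":0.2,"spin":0,"claw":50}
    - {"x":0,"y":0,"z":0.2,"spin":0,"claw":50}
    - {"x":0,"y":0,"z":0.04,"spin":0,"claw":50}
    - {"x":0,"y":0,"z":0,"spin":0,"claw":50}
    - {"x":0,"y":0,"z":0,"spin":0,"claw":0}
    - {"x":0,"y":0,"z":0,"spin":0,"claw":0}
    - {"x":0,"y":0,"z":0,"spin":0,"claw":0}
    - {"x":0,"y":0,"z":0,"spin":0,"claw":0}
    - {"x":0,"y":0,"z":0,"spin":0,"claw":0}
    - {"x":0,"y":0,"z":0,"spin":0,"claw":0}

```text
time: 8.65
eef_pos: [504.8, -256.6, 106.0]
ee_rot: [3.141, -0.0, -0.075]
contact_force: [-1.5, -0.6, 0.7]
gripper_width: 13.9
gripper_force: 30.0
```

Gripped: 13.9 mm at 30 N. Now the turn.

>>> step_arm:
  commands:
    - {"x":0,"y":0,"z":0,"spin":-0.5,"claw":0}
    - {"x":0,"y":0,"z":0,"spin":-0.7,"claw":0}
    - {"x":0,"y":0,"z":0,"spin":-0.7,"claw":0}
    - {"x":0,"y":0,"z":0,"spin":-0.7,"claw":0}
    - {"x":0,"y":0,"z":0,"spin":-0.7,"claw":0}
    - {"x":0,"y":0,"z":0,"spin":-0.7,"claw":0}
    - {"x":0,"y":0,"z":0,"spin":-0.7,"claw":0}
    - {"x":0,"y":0,"z":0,"spin":-0.7,"claw":0}
    - {"x":0,"y":0,"z":0,"spin":-0.7,"claw":0}
    - {"x":0,"y":0,"z":0,"spin":-0.6,"claw":0}
    - {"x":0,"y":0,"z":0,"spin":0,"claw":0}
    - {"x":0,"y":0,"z":0,"spin":0,"claw":0}

```text
time: 9.85
eef_pos: [504.8, -256.5, 106.0]
ee_rot: [3.141, 0.0, 0.625]
contact_force: [-0.5, -1.6, 1.9]
gripper_width: 13.8
gripper_force: 30.0
```

>>> step_arm:
  commands:
    - {"x":0,"y":0,"z":0,"spin":0,"claw":50}
    - {"x":0,"y":0,"z":0,"spin":0,"claw":50}
    - {"x":0,"y":0,"z":0,"spin":0,"claw":50}
    - {"x":0,"y":0,"z":0,"spin":0,"claw":50}
    - {"x":0,"y":0,"z":-0.3,"spin":0,"claw":50}
    - {"x":0,"y":0,"z":-0.7,"spin":0,"claw":50}
    - {"x":0,"y":0,"z":-0.9,"spin":0,"claw":50}
    - {"x":0,"y":0,"z":-0.5,"spin":0,"claw":50}
    - {"x":0,"y":0,"z":0,"spin":0,"claw":50}
    - {"x":0,"y":0,"z":0,"spin":0,"claw":50}

```text
time: 10.85
eef_pos: [505.0, -256.4, 226.8]
ee_rot: [3.14, -0.001, 0.627]
contact_force: [-0.8, 0.2, -0.9]
gripper_width: 50.0
gripper_force: 0.0
```

```bash
python3 v.py w6
```

```text
t 10.85 p [ 505.  -256.4  226.8] rot [ 3.1398e+00 -5.0000e-04  6.2700e-01] w 50.0 gf 0.0 F [-0.8  0.2 -0.9]
air_station [([505.8, -258.8, -0.0], 0.57)]
valve_grip [([506.1, -259.4, 137.6], 0.65)]
nozzle_tip [([520.7, -155.9, 90.0], 0.89)]
2217
bar ((504.8867492675781, -256.3166809082031), (61.18310546875, 13.800183296203613), 35.3861198425293) 149.81799751523386
dial circle ((505.34954833984375, -247.9701385498047), 50.43229675292969) [ 507.26550334 -254.37290731  111.61489801]
```

Valve bar is now at 35.4°, which is 0.78 rad against a target of 0.785. On to the dish.

>>> step_arm:
  commands:
    - {"x":0.2,"y":-0.35,"z":0,"spin":0,"claw":60}
    - {"x":0.42,"y":-0.67,"z":0,"spin":0,"claw":60}
    - {"x":0.42,"y":-0.67,"z":0,"spin":0,"claw":60}
    - {"x":0.42,"y":-0.67,"z":0,"spin":0,"claw":60}
    - {"x":0.42,"y":-0.67,"z":0,"spin":0,"claw":60}
    - {"x":0.42,"y":-0.67,"z":0,"spin":0,"claw":60}
    - {"x":0.42,"y":-0.67,"z":0,"spin":0,"claw":60}
    - {"x":0.42,"y":-0.67,"z":0,"spin":0,"claw":60}
    - {"x":0.42,"y":-0.67,"z":0,"spin":0,"claw":60}
    - {"x":0.22,"y":-0.3,"z":0,"spin":0,"claw":60}
    - {"x":0,"y":0,"z":0,"spin":-0.5,"claw":60}
    - {"x":0,"y":0,"z":0,"spin":-0.9,"claw":60}

```text
time: 12.25
eef_pos: [480.1, 99.8, 224.9]
ee_rot: [-3.14, 0.001, 0.779]
contact_force: [0.1, -0.0, -0.4]
gripper_width: 59.8
gripper_force: 0.0
```

>>> step_arm:
  commands:
    - {"x":0,"y":0,"z":0,"spin":-0.9,"claw":60}
    - {"x":0,"y":0,"z":0,"spin":-0.9,"claw":60}
    - {"x":0,"y":0,"z":0,"spin":-0.9,"claw":60}
    - {"x":0,"y":0,"z":0,"spin":-0.9,"claw":60}
    - {"x":0,"y":0,"z":0,"spin":-0.9,"claw":60}
    - {"x":0,"y":0,"z":0,"spin":-0.9,"claw":60}
    - {"x":0,"y":0,"z":0,"spin":-0.9,"claw":60}
    - {"x":0,"y":0,"z":0,"spin":-0.9,"claw":60}
    - {"x":0,"y":0,"z":0,"spin":-0.9,"claw":60}
    - {"x":0,"y":0,"z":0,"spin":-0.5,"claw":60}
    - {"x":0,"y":0,"z":0,"spin":0,"claw":60}
    - {"x":0,"y":0,"z":0,"spin":0,"claw":60}

```text
time: 13.45
eef_pos: [480.8, 98.5, 225.2]
ee_rot: [-3.141, -0.0, 1.673]
contact_force: [-0.3, 0.1, 0.3]
gripper_width: 60.0
gripper_force: 0.0
```

```bash
cat > dd.py <<'E'
from h import *
import sys
zt=float(sys.argv[2]); cx=[float(sys.argv[3]),float(sys.argv[4])]
s=st();m=cams.camera_model('wrist');p,d=cams.get_image('wrist')
see('wrist',["dish","dish_grip","dish_gap","ball_center"])
cv2.imwrite(f'pics/{sys.argv[1]}.png',p[:,:,::-1])
W=cloud('wrist',d,m)
h=cv2.cvtColor(p,cv2.COLOR_RGB2HSV)
k=(abs(W[...,2]-zt)<4)&(np.hypot(W[...,0]-cx[0],W[...,1]-cx[1])<45)&(h[...,1]>90)
print(k.sum())
if k.sum()>20:
    r=cv2.minAreaRect(W[k][:,:2].astype(np.float32));print('grip',r,W[k][:,2].mean(),'shift',tool(s,[r[0][0]-s['eef_pos'][0],r[0][1]-s['eef_pos'][1],0]))
k=(abs(W[...,2]-(zt-108+29))<3)&(np.hypot(W[...,0]-cx[0],W[...,1]-cx[1])<65)
if k.sum()>20: print('rim',cv2.minEnclosingCircle(W[k][:,:2].astype(np.float32)))
E
python3 dd.py w7 108 482 99
```

```text
t 13.45 p [480.8  98.5 225.2] rot [-3.1406e+00 -3.0000e-04  1.6731e+00] w 60.0 gf 0.0 F [-0.3  0.1  0.3]
dish [([478.6, 97.2, -1.8], 0.86)]
dish_grip [([481.6, 99.6, 97.9], 0.69)]
dish_gap [([529.9, 99.9, 19.1], 0.92)]
ball_center [([479.5, 98.6, 24.8], 0.47)]
1651
grip ((479.6222839355469, 100.39527893066406), (14.221162796020508, 60.01639175415039), 4.041519641876221) 108.04052814254766 shift [ 0.04  -0.019  0.   ]
rim ((479.7420959472656, 101.3195571899414), 57.26520919799805)
```

View pics/w7.png

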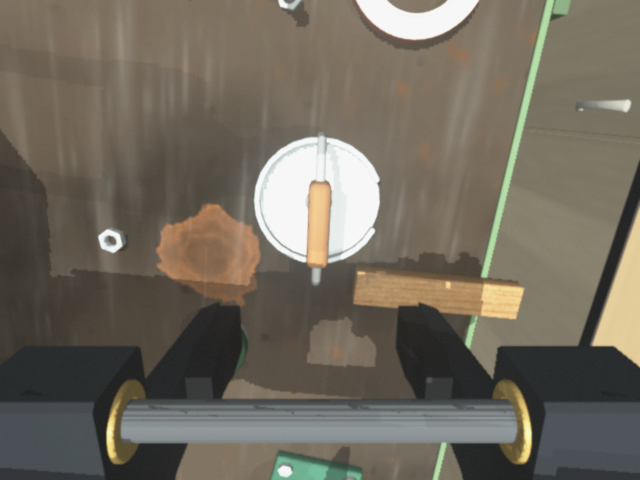

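The wrist view shows the dish at (317,200) with its wooden grip at (318,222), the gap on the right at (378,205), and the wooden block clear of the fingers at (440,292). I'll align and descend, using the corrected height.

>>> step_arm:
  commands:
    - {"x":0.04,"y":-0.02,"z":0.2,"spin":0.3,"claw":50}
    - {"x":0,"y":0,"z":0.5,"spin":0,"claw":50}
    - {"x":0,"y":0,"z":0.5,"spin":0,"claw":50}
    - {"x":0,"y":0,"z":0.5,"spin":0,"claw":50}
    - {"x":0,"y":0,"z":0.3,"spin":0,"claw":50}
    - {"x":0,"y":0,"z":0,"spin":0,"claw":50}
    - {"x":0,"y":0,"z":0,"spin":0,"claw":50}

```text
time: 14.4
eef_pos: [480.4, 99.9, 126.0]
ee_rot: [-3.141, -0.0, 1.642]
contact_force: [-0.3, -0.4, 0.8]
gripper_width: 49.8
gripper_force: 0.0
```

```bash
python3 dd.py w8 108 480 100
```

```text
t 14.4 p [480.4  99.9 126. ] rot [-3.1414 -0.      1.6425] w 49.8 gf 0.0 F [-0.3 -0.4  0.8]
dish [([477.6, 100.5, 0.9], 0.73)]
dish_grip [([485.2, 98.5, 92.8], 0.76)]
dish_gap [([532.0, 99.0, 20.3], 0.96)]
ball_center []
3585
grip ((479.4652404785156, 99.99874877929688), (15.29764461517334, 60.92951965332031), 4.1650590896606445) 107.91484049774259 shift [ 0.004 -0.019  0.   ]
rim ((478.9123229980469, 101.39606475830078), 57.52773666381836)
```

>>> step_arm:
  commands:
    - {"x":0,"y":-0.02,"z":0.4,"spin":0,"claw":50}
    - {"x":0,"y":0,"z":0.4,"spin":0,"claw":50}
    - {"x":0,"y":0,"z":0.4,"spin":0,"claw":40}
    - {"x":0,"y":0,"z":0.16,"spin":0,"claw":30}
    - {"x":0,"y":0,"z":0,"spin":0,"claw":24}
    - {"x":0,"y":0,"z":0,"spin":0,"claw":21}
    - {"x":0,"y":0,"z":0,"spin":0,"claw":19}
    - {"x":0,"y":0,"z":0,"spin":0,"claw":17.5}
    - {"x":0,"y":0,"z":0,"spin":0,"claw":16}
    - {"x":0,"y":0,"z":0,"spin":0,"claw":10}
    - {"x":0,"y":0,"z":0,"spin":0,"claw":0}
    - {"x":0,"y":0,"z":0,"spin":0,"claw":0}

```text
time: 15.85
eef_pos: [480.1, 99.8, 58.5]
ee_rot: [3.14, 0.0, 1.643]
contact_force: [0.9, -0.1, 5.9]
gripper_width: 15.6
gripper_force: 30.0
```

>>> step_arm:
  commands:
    - {"x":0,"y":0,"z":-0.02,"spin":0,"claw":0}
    - {"x":0,"y":0,"z":-0.05,"spin":0,"claw":0}
    - {"x":0,"y":0,"z":-0.09,"spin":0,"claw":0}
    - {"x":0,"y":0,"z":-0.12,"spin":0,"claw":0}
    - {"x":0,"y":0,"z":-0.15,"spin":0,"claw":0}
    - {"x":0,"y":0,"z":-0.17,"spin":0,"claw":0}
    - {"x":0,"y":0,"z":-0.17,"spin":0,"claw":0}
    - {"x":0,"y":0,"z":-0.17,"spin":0,"claw":0}
    - {"x":0,"y":0,"z":-0.17,"spin":0,"claw":0}
    - {"x":0,"y":0,"z":-0.15,"spin":0,"claw":0}
    - {"x":0,"y":0,"z":-0.12,"spin":0,"claw":0}
    - {"x":0,"y":0,"z":-0.08,"spin":0,"claw":0}

```text
time: 17.05
eef_pos: [479.5, 99.8, 131.4]
ee_rot: [3.141, 0.0, 1.643]
contact_force: [0.8, -0.3, -3.1]
gripper_width: 15.7
gripper_force: 30.0
```

>>> step_arm:
  commands:
    - {"x":0,"y":0,"z":-0.04,"spin":0,"claw":0}
    - {"x":0,"y":0,"z":0,"spin":0,"claw":0}
    - {"x":0,"y":0,"z":0,"spin":0,"claw":0}
    - {"x":0,"y":0,"z":0,"spin":0,"claw":0}
    - {"x":0,"y":0,"z":0,"spin":0,"claw":0}

```text
time: 17.55
eef_pos: [479.1, 99.8, 132.4]
ee_rot: [-3.141, -0.0, 1.643]
contact_force: [0.2, -0.1, -3.2]
gripper_width: 15.5
gripper_force: 30.0
```

```bash
cat > chk.py <<'E'
from h import *
import sys
s=st();m=cams.camera_model('wrist');p,d=cams.get_image('wrist');cv2.imwrite(f'pics/{sys.argv[1]}.png',p[:,:,::-1])
W=cloud('',d,m);T=(W-s['eef_pos'])@R.from_euler('xyz',s['ee_rot']).as_matrix()
h=cv2.cvtColor(p,cv2.COLOR_RGB2HSV)
g=(T[...,2]<-20)&(T[...,2]>-60)&(h[...,1]>90)&(np.hypot(T[...,0],T[...,1])<45)
if g.sum()>20: r=cv2.minAreaRect(W[g][:,:2].astype(np.float32));print('grip',r,W[g][:,2].mean())
# rim plane: highest ring
rr=np.hypot(T[...,0],T[...,1]);k=(rr>45)&(rr<60)&(T[...,2]>24)&(T[...,2]<36)
Q=W[k];zt=np.percentile(Q[:,2],95);Q=Q[abs(Q[:,2]-zt)<6]
A=np.c_[Q[:,:2]-Q[:,:2].mean(0),np.ones(len(Q))]
for _ in range(4):
    f=np.linalg.lstsq(A,Q[:,2],rcond=None)[0];e=Q[:,2]-A@f;kk=abs(e)<2;A,Q=A[kk],Q[kk]
print('rim n',len(Q),'tilt deg',np.degrees(np.arctan(f[:2])),'z',f[2],'circle',cv2.minEnclosingCircle(Q[:,:2].astype(np.float32)))
see('wrist',["dish","dish_grip","dish_gap","dish_mid","ball_center","nozzle_tip"])
E
python3 chk.py w9
```

```text
t 17.55 p [479.1  99.8 132.4] rot [-3.1409e+00 -1.0000e-04  1.6428e+00] w 15.5 gf 30.0 F [ 0.2 -0.1 -3.2]
grip ((478.8634338378906, 100.28241729736328), (16.826210021972656, 61.8904914855957), 2.4282872676849365) 181.30028547196736
rim n 3921 tilt deg [-0.10071215  0.05527647] z 103.43685015861152 circle ((478.1619567871094, 101.89089965820312), 57.1137580871582)
dish [([477.5, 95.7, 72.6], 0.94)]
dish_grip [([482.2, 98.2, 170.0], 0.7)]
dish_gap [([530.7, 99.2, 90.2], 0.93)]
dish_mid []
ball_center [([477.8, 94.4, 98.5], 0.53)]
nozzle_tip []
```

View pics/w9.png

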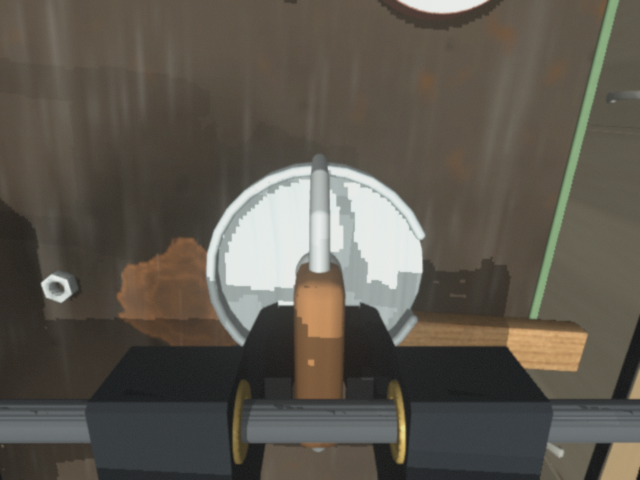

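Lifted level: tilt is about 0.1° and the rim is at 103 mm. The picture shows the dish centred at (318,265), with the gap on the right at (418,275). Now the quarter turn.

>>> step_arm:
  commands:
    - {"x":0,"y":0,"z":0,"spin":0.15,"claw":0}
    - {"x":0,"y":0,"z":0,"spin":0.3,"claw":0}
    - {"x":0,"y":0,"z":0,"spin":0.45,"claw":0}
    - {"x":0,"y":0,"z":0,"spin":0.6,"claw":0}
    - {"x":0,"y":0,"z":0,"spin":0.6,"claw":0}
    - {"x":0,"y":0,"z":0,"spin":0.6,"claw":0}
    - {"x":0,"y":0,"z":0,"spin":0.6,"claw":0}
    - {"x":0,"y":0,"z":0,"spin":0.6,"claw":0}
    - {"x":0,"y":0,"z":0,"spin":0.6,"claw":0}
    - {"x":0,"y":0,"z":0,"spin":0.6,"claw":0}
    - {"x":0,"y":0,"z":0,"spin":0.6,"claw":0}
    - {"x":0,"y":0,"z":0,"spin":0.6,"claw":0}

```text
time: 19.1
eef_pos: [479.3, 99.8, 132.8]
ee_rot: [3.141, -0.0, 0.98]
contact_force: [-0.7, -0.3, -3.6]
gripper_width: 15.7
gripper_force: 30.0
```

>>> step_arm:
  commands:
    - {"x":0,"y":0,"z":0,"spin":0.6,"claw":0}
    - {"x":0,"y":0,"z":0,"spin":0.6,"claw":0}
    - {"x":0,"y":0,"z":0,"spin":0.6,"claw":0}
    - {"x":0,"y":0,"z":0,"spin":0.6,"claw":0}
    - {"x":0,"y":0,"z":0,"spin":0.6,"claw":0}
    - {"x":0,"y":0,"z":0,"spin":0.6,"claw":0}
    - {"x":0,"y":0,"z":0,"spin":0.6,"claw":0}
    - {"x":0,"y":0,"z":0,"spin":0.6,"claw":0}
    - {"x":0,"y":0,"z":0,"spin":0.6,"claw":0}
    - {"x":0,"y":0,"z":0,"spin":0.6,"claw":0}
    - {"x":0,"y":0,"z":0,"spin":0.6,"claw":0}
    - {"x":0,"y":0,"z":0,"spin":0.6,"claw":0}

```text
time: 20.3
eef_pos: [479.3, 99.8, 132.7]
ee_rot: [-3.142, 0.0, 0.226]
contact_force: [0.7, -0.4, -3.4]
gripper_width: 15.7
gripper_force: 30.0
```

>>> step_arm:
  commands:
    - {"x":0,"y":0,"z":0,"spin":0.6,"claw":0}
    - {"x":0,"y":0,"z":0,"spin":0.6,"claw":0}
    - {"x":0,"y":0,"z":0,"spin":0.6,"claw":0}
    - {"x":0,"y":0,"z":0,"spin":0.6,"claw":0}
    - {"x":0,"y":0,"z":0,"spin":0.5,"claw":0}
    - {"x":0,"y":0,"z":0,"spin":0.4,"claw":0}
    - {"x":0,"y":0,"z":0,"spin":0.25,"claw":0}
    - {"x":0,"y":0,"z":0,"spin":0.15,"claw":0}
    - {"x":0,"y":0,"z":0,"spin":0,"claw":0}
    - {"x":0,"y":0,"z":0,"spin":0,"claw":0}
    - {"x":0,"y":0,"z":0,"spin":0,"claw":0}

```text
time: 21.4
eef_pos: [479.3, 99.8, 132.7]
ee_rot: [-3.142, 0.0, -0.158]
contact_force: [-0.6, 0.1, -3.6]
gripper_width: 15.7
gripper_force: 30.0
```

```bash
python3 chk.py w10; python3 - <<'E'
from h import *
s=telemetry.sense();print(tool(s,[535.6-s['eef_pos'][0],-69.7-s['eef_pos'][1],0]))
E
```

```text
t 21.4 p [479.3  99.8 132.7] rot [-3.1416  0.     -0.1581] w 15.7 gf 30.0 F [-0.6  0.1 -3.6]
grip ((479.4859619140625, 99.26688385009766), (16.980878829956055, 61.17039108276367), 78.89874267578125) 181.83937649424848
rim n 3917 tilt deg [0.1423719  0.08227506] z 103.72680954681955 circle ((481.2550964355469, 99.38282012939453), 57.141319274902344)
dish [([477.7, 99.2, 75.2], 0.6)]
dish_grip [([479.1, 100.6, 166.1], 0.6)]
dish_gap [([470.9, 46.2, 93.6], 0.85)]
dish_mid []
ball_center [([478.4, 96.8, 95.6], 0.46)]
nozzle_tip []
[ 1.647  3.17  -0.   ]
```

>>> step_arm:
  commands:
    - {"x":0.019,"y":0.036,"z":0,"spin":0,"claw":0}
    - {"x":0.037,"y":0.072,"z":0,"spin":0,"claw":0}
    - {"x":0.056,"y":0.108,"z":0,"spin":0,"claw":0}
    - {"x":0.075,"y":0.144,"z":0,"spin":0,"claw":0}
    - {"x":0.094,"y":0.18,"z":0,"spin":0,"claw":0}
    - {"x":0.112,"y":0.216,"z":0,"spin":0,"claw":0}
    - {"x":0.131,"y":0.252,"z":0,"spin":0,"claw":0}
    - {"x":0.15,"y":0.288,"z":0,"spin":0,"claw":0}
    - {"x":0.15,"y":0.288,"z":0,"spin":0,"claw":0}
    - {"x":0.15,"y":0.288,"z":0,"spin":0,"claw":0}
    - {"x":0.15,"y":0.288,"z":0,"spin":0,"claw":0}
    - {"x":0.131,"y":0.252,"z":0,"spin":0,"claw":0}

```text
time: 22.95
eef_pos: [522.7, -30.8, 132.7]
ee_rot: [3.142, -0.0, -0.159]
contact_force: [0.5, 0.1, -3.1]
gripper_width: 15.6
gripper_force: 30.0
```

>>> step_arm:
  commands:
    - {"x":0.112,"y":0.216,"z":0,"spin":0,"claw":0}
    - {"x":0.094,"y":0.18,"z":0,"spin":0,"claw":0}
    - {"x":0.075,"y":0.144,"z":0,"spin":0,"claw":0}
    - {"x":0.056,"y":0.108,"z":0,"spin":0,"claw":0}
    - {"x":0.037,"y":0.072,"z":0,"spin":0,"claw":0}
    - {"x":0.019,"y":0.036,"z":0,"spin":0,"claw":0}
    - {"x":0,"y":0,"z":0,"spin":0,"claw":0}
    - {"x":0,"y":0,"z":0,"spin":0,"claw":0}
    - {"x":0,"y":0,"z":0,"spin":0,"claw":0}
    - {"x":0,"y":0,"z":0,"spin":0,"claw":0}
    - {"x":0,"y":0,"z":0,"spin":0,"claw":0}
    - {"x":0,"y":0,"z":0,"spin":0,"claw":0}

```text
time: 24.15
eef_pos: [535.6, -69.5, 132.7]
ee_rot: [-3.142, -0.0, -0.158]
contact_force: [0.2, 0.5, -3.9]
gripper_width: 15.8
gripper_force: 30.0
```

```bash
python3 chk.py w11; python3 - <<'E'
from h import *
p,d=cams.get_image('top');see('top',["nozzle_tip","dish_gap","dish_grip","ball_center","valve_grip"])
q,d=cams.get_image('side');see('side',["nozzle_tip","dish_gap","dish_grip","ball_center","valve_grip"])
o=np.zeros((480,800,3),np.uint8);o[:240,:320]=cv2.resize(cv2.imread('pics/w11.png'),(320,240));o[240:,:320]=cv2.resize(p[:,:,::-1],(320,240))
o[:360,320:]=cv2.resize(q[100:380,250:624,::-1],(480,360));cv2.imwrite('pics/c11.png',o)
E
```

```text
t 24.15 p [535.6 -69.5 132.7] rot [-3.1416 -0.     -0.1583] w 15.8 gf 30.0 F [ 0.2  0.5 -3.9]
grip ((535.6717529296875, -70.1584243774414), (16.29571533203125, 60.699649810791016), 79.96563720703125) 181.9043689583597
rim n 3927 tilt deg [0.11692667 0.08033391] z 103.71150103175522 circle ((537.7559814453125, -69.3236083984375), 57.15568542480469)
dish [([534.3, -70.0, 72.7], 0.83), ([532.8, -72.3, 95.1], 0.29)]
dish_grip [([537.9, -68.2, 171.4], 0.73)]
dish_gap [([522.3, -123.3, 91.8], 0.93)]
dish_mid [([527.6, -122.7, 92.8], 0.69)]
ball_center [([533.7, -69.7, 96.5], 0.62)]
nozzle_tip [([519.1, -158.2, 90.8], 0.72)]
nozzle_tip [([521.5, -157.6, 94.7], 0.64), ([505.9, -256.4, 137.5], 0.43)]
dish_gap [([527.8, -119.3, 96.1], 0.51)]
dish_grip [([536.0, -67.6, 166.2], 0.59)]
ball_center []
valve_grip [([504.6, -256.6, 137.4], 0.63)]
nozzle_tip [([521.9, -155.5, 96.2], 0.76)]
dish_gap []
dish_grip []
ball_center []
valve_grip [([503.7, -251.5, 136.1], 0.76)]
```

View pics/c11.png

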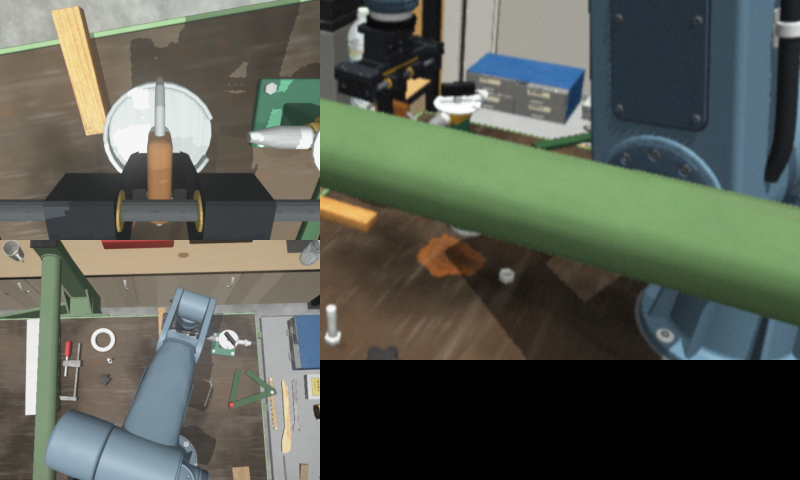

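The wrist picture (upper left) shows the dish level, with its gap on the right facing the nozzle mouth at about (250,138), roughly 4 cm away. All measurements are in tolerance. I'll let the ball settle, then hand in.

>>> step_arm:
  commands:
    - {"x":0,"y":0,"z":0,"spin":0,"claw":0}
    - {"x":0,"y":0,"z":0,"spin":0,"claw":0}
    - {"x":0,"y":0,"z":0,"spin":0,"claw":0}
    - {"x":0,"y":0,"z":0,"spin":0,"claw":0}
    - {"x":0,"y":0,"z":0,"spin":0,"claw":0}
    - {"x":0,"y":0,"z":0,"spin":0,"claw":0}
    - {"x":0,"y":0,"z":0,"spin":0,"claw":0}
    - {"x":0,"y":0,"z":0,"spin":0,"claw":0}
    - {"x":0,"y":0,"z":0,"spin":0,"claw":0}
    - {"x":0,"y":0,"z":0,"spin":0,"claw":0}
    - {"x":0,"y":0,"z":0,"spin":0,"claw":0}
    - {"x":0,"y":0,"z":0,"spin":0,"claw":0}

```text
time: 26.3
eef_pos: [535.7, -69.6, 132.7]
ee_rot: [-3.142, 0.0, -0.158]
contact_force: [-0.3, 0.4, -4.3]
gripper_width: 15.7
gripper_force: 30.0
```

```bash
python3 -c "
from station import arm;print(arm.finish_job())"
```

```text
the job is handed in; nothing more can be done
None
```

The job is handed in at about 26 s, with no verdict returned: the valve measured 0.78 rad (half open), and the dish was held level with its gap about 4 cm in front of the nozzle and the ball last detected near the middle.

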